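Unbolt the sash of a ventilated bench enclosure and push it up to the pointer

TASK

Open the ventilated enclosure to its working height without gripping anything. First push the knob of the sash bolt on the right-hand post outward, away from the sash, until the bolt no longer stands over the sash lip; then push the sliding sash up with the fingertips from beneath its lip until the lip is level with the tip of the pointer on the left-hand post, and leave it standing there. Push gently, and leave the pointer and the things lying on the bench where they are.

Things in the scene. Friction and masses are not known exactly. Their poses are not given: they have to be found in the camera images.
- enclosure: Clear-walled enclosure fixed to the bench, 135 deep (x) x 340 wide (y) x 430 mm high. Origin on the bench at mid-width, 55 mm before its back; own -x faces the robot, +y is left; turned up to 0.15 rad. Front faces of its two front posts (130 to 170 mm either side of the middle) are 80 mm before the origin. Between them slides the sash, a clear pane whose front is 70 mm before the origin.
- sash_lip: Lip of the sash: level aluminium ledge, rounded, 10 mm thick, 244 mm long (y), fixed across the pane and jutting out to 105 mm before the enclosure's origin (35 mm beyond the pane). Origin: lip's mid-length and mid-thickness (underside 5 mm lower), on the pane's mid-plane, 65 mm up when shut. Beneath it the pane goes on down; the bench before it is bare: a forward-sloping fingertip fits under.
- lip_edge (a point): Middle of the lip's front edge (mid-length, mid-thickness; a thin dark line runs along the edge at this height). Axes as the enclosure's.
- sash (a joint): Rise of the sash, m: 0 shut, 0.18 highest; starts at 0 to 0.015. The lip's middle is 65 mm above the bench plus this value. Counterweighted by 0.7 to 0.9 kg for its 0.8 kg, with some friction: it stays where it is left and takes 2 to 6 N to push up or down. While the bolt is in, it is stopped at about 0.037.
- bolt (a joint): Sash bolt on the right-hand (-y) front post, m: 0 fully in, 0.036 fully out (end stop); starts at 0 to 0.004. Slides along the enclosure's -y, stays where left, needs about 2 N. Fully in, its flat bar (13 mm high, underside 107 mm above the bench, front face 98 mm before the enclosure's origin) reaches 18 mm over the lip's right end; from 0.018 on the lip can pass.
- bolt_knob: Knob of the bolt, moving with it: steel peg 10 mm thick, 12 mm long, ending in a round head 16 mm across, 12 mm long, jutting forward (-x of the enclosure) from the bar. Origin on its axis 12 mm before the bar's front face, about where peg meets head (tip 14 mm further forward): 114 mm above the bench and, with the bolt in, 110 mm before the enclosure's origin, 136 mm right of its middle.
- pointer_tip (a point): Tip of the pointer: the small black clamp with a thumb screw (30 x 12 x 18 mm) on the scale of the left-hand (+y) front post; its tip points inward, at the left end of the lip's path. It marks the working height, 130 to 200 mm above the bench. Axes as the enclosure's.
- pointer (a joint): Setting of the pointer on its track, m: its tip stands 130 mm above the bench plus this value. Stiff (about 12 N), to be left alone.
- timer: White bench timer, 56 x 62 x 16 mm, loose on the bench in front of the enclosure, not to be disturbed; origin under its middle.
- usb: Memory stick, 18 x 54 x 8 mm, loose on the bench, not to be disturbed; origin under its middle.
- tin: Round filter tin, 58 mm across and 24 mm high, loose on the bench in front of the enclosure, not to be disturbed; origin under its middle.
- septa: Small pot with a screw lid, 40 mm across and 42 mm high, loose on the bench to the left, not to be disturbed; origin under its middle.
- clip: Binder clip, 32 x 23 x 35 mm, loose on the bench to the left, not to be disturbed; origin under its middle.
- marker_b: Felt marker, 139 mm long and 13 mm thick, lying loose on the bench to the right, not to be disturbed; origin under its middle.

How it is judged:
By the outcome, as a careful person would: the job done as asked, in the order asked, and still so for the second after the job is handed in, with the robot touching nothing.
It also fails if it takes over 45 s, if anything falls off the work surface, if the arm or the gripper's body presses on something with over 40 N, if the wrist force passes 120 N, or if a joint passes its speed limit or range.

ROBOT

A 6-joint arm with a two-finger parallel gripper is mounted at the origin on a cart in front of the work surface, level with it; the furniture and walls round the work are solid. World frame = base frame: x ahead of the robot, y to its left, z up, the work surface at z = 0. Lengths are in m, angles in rad, forces in N, time in s.
With the tool pointing down it reaches from about 0.275 to 0.825 m from the base axis. Payload 4.9 kg.
Tool frame: the origin (TCP) lies on the centre line of the jaws, within the pads' length; the fingertips stand ahead of it and the grasp point (between the pads) lies 11 mm behind it (arm.finger_overhang is the z of the fingertips in the tool frame, in m); z points along the fingers, y is the direction in which the jaws open and shut (so a half turn about z gives the same grasp; the last joint's range is limited). The gripper opens to 85 mm and grips with 20 to 120 N. Pads are 22 mm wide; open, the fingers measure 114 mm over their backs; the gripper's body (76 mm by 85 mm) begins 54 mm behind the grasp point. The pads swing forward as they close: fully open they stand 13 mm farther back than shut.
Start: joints at [-1.284, 0.326, -0.193, 1.052, 0, 1.437], TCP at [0.225, -0.502, 0.239] pointing down, gripper open.
Joint ranges: [-2.65, 2.65], [-0.97, 1.79], [-1.3, 1.35], [-1.93, 2.1], [-1.47, 1.37], [-3.14, 3.14]. Speed limits (rad/s): [2.57, 2.57, 3.14, 3.14, 3.14, 3.14].

INTERFACE

Orientations are given as a unit quaternion [x, y, z, w].
In Python, from cell import arm, imaging, workorder gives the robot as it stands.
- The arm moves only by the tool jog_arm, never from a script. Its argument "steps" is a list that holds one entry, the list of rows, each a list of 7 numbers: the shift along the tool's x, y, z in m, then the turn, a rotation vector about the tool's x, y, z in rad, then the finger opening in m, from 0 to 0.0854. A call has 1 to 10 rows; each row shifts and turns the commanded pose from where the row before left it, along the tool's axes as they then stand; what a row does not reach is not made up. A row lasts 1/10 s, in which the tool goes at most 50 mm and 8.59 degrees, less where a joint would pass 70% of its speed; a pose out of reach is approached as far as the arm can. A call with a gripper value outside its range is refused whole. The fingers move at their own pace and stop on an object; "squeeze" is the grip in N (left out, the last holds). Time passes only in rows, so rows that do not move let the fingers close. It gives the time, the measured TCP pose, the force and the opening at its end, in the units of the state.
- arm.get_obs(): the state, without advancing time (a new reading comes with each control period).
- imaging.grab_frame(name): name is "scene" or "top" or "wrist"; returns a dict with "pixels" (420x560x3 uint8, red, green, blue), "range_z" (420x560 float32, m along the optical axis (not along the pixel's ray), 0 where there is no reading), "K" (3x3 intrinsics, pixels), "R" (3x3) and "t" (3): a world point X has camera coordinates R X + t; the wrist camera has in their place "T_tool_cam" (4x4, takes a point from camera to tool coordinates, whose origin is the TCP and whose axes are the flange's). Camera axes: x right, y down, z forward; pixel columns grow to the right and rows downward; lengths in m; the calibration is good to about 2 mm. A picture is of the moment at which its call begins: read the wrist's pose just before it.
- workorder.sign_off(): hands the job in, once; it reports no verdict.
The state is a dict: "time_s": time; "joint_positions": joint angles; "qvel": joint speeds; "tau": joint torques, N m; "position": TCP position; "tool_rot": TCP orientation; "wrist_force": force on the tool from outside, world axes, zero at the start; "wrist_torque": the same for the moment, N m; "finger_gap": finger opening in m.
Only numpy, scipy, OpenCV 4.12 (cv2) and the standard library are available. Lean on these libraries where they do the work, as an engineer would, in place of code of your own. Each camera call takes 0.05 s, during which the arm holds its last target.

## Working session

There is one attempt and no reset: what is moved stays moved. The work goes in short steps, Python scripts to look and compute and a tool call to move; the robot and the scene stay as the last step left them, time stands still between calls to the robot, and variables do not carry over. Pictures are saved under pics/ and viewed, and the job is handed in when it is done.

Besides the shell and the picture viewer there is one more tool, called after "Request:" by a JSON object that holds its "api" and its "payload". jog_arm: Moves the arm, as the interface text tells. Its arguments: {"type":"object","properties":{"steps":{"type":"array","items":{"type":"array","items":{"type":"array","items":{"type":"number"}}}},"squeeze":{"type":"number"}},"required":["steps"]}

```bash
ls -R . | head -30; mkdir -p pics; python3 - <<'E'
from cell import arm, imaging, workorder
import cv2, numpy as np
o=arm.get_obs(); print(o); print(arm.finger_overhang, [a for a in dir(arm) if a[0]!='_'])
for n in ("scene","top","wrist"):
    f=imaging.grab_frame(n); cv2.imwrite(f"pics/{n}0.png",f["pixels"][:,:,::-1]); np.savez(f"pics/{n}0.npz",**f)
    print(n,f["K"].tolist(),[ (k,np.round(f[k],4).tolist()) for k in f if k in("R","t","T_tool_cam")])
E
```

```text
.:
pics

./pics:
{'time_s': 0.0, 'joint_positions': array([-1.28420457e+00,  3.26923842e-01, -1.93558909e-01,  1.05199033e+00,
        1.61952404e-05,  1.43662787e+00]), 'qvel': array([-0.00072807, -0.00092131, -0.00219   ,  0.0013026 , -0.00053585,
        0.00010826]), 'tau': array([-1.98547576e-03, -4.43394256e+01,  2.62442994e+01,  1.53511274e-02,
       -1.70848534e-04,  2.10167670e-06]), 'position': array([ 0.22452424, -0.50148379,  0.23852221]), 'tool_rot': array([ 9.77951265e-01,  2.08831558e-01, -5.57580480e-05, -8.36558670e-04]), 'wrist_force': array([-0.07064393, -0.00125075,  0.41493914]), 'wrist_torque': array([ 0.02847254,  0.02783046, -0.01385497]), 'finger_gap': 0.08545929550831281}
0.008 ['MotionError', 'finger_overhang', 'get_obs']
scene [[445.48267339621077, 0.0, 288.1467753286977], [0.0, 445.48267339621077, 213.86412888495627], [0.0, 0.0, 1.0]] [('R', [[-0.808, -0.5889, 0.0199], [-0.4249, 0.559, -0.712], [0.4082, -0.5837, -0.7019]]), ('t', [0.4148, 0.2974, 0.8808])]
top [[507.54805016449353, 0.0, 289.3535068808786], [0.0, 507.54805016449353, 209.36588205849765], [0.0, 0.0, 1.0]] [('R', [[-0.0139, -0.9996, -0.0242], [-0.988, 0.0174, -0.1532], [0.1535, 0.0218, -0.9879]]), ('t', [0.0428, 0.544, 1.2496])]
wrist [[305.25390875544974, 0.0, 280.9059612391582], [0.0, 305.25390875544974, 209.15982877216084], [0.0, 0.0, 1.0]] [('T_tool_cam', [[0.0001, -0.9515, -0.3076, 0.0789], [1.0, 0.0002, -0.0004, 0.0019], [0.0004, -0.3076, 0.9515, -0.1347], [0.0, 0.0, 0.0, 1.0]])]
```

View pics/scene0.png

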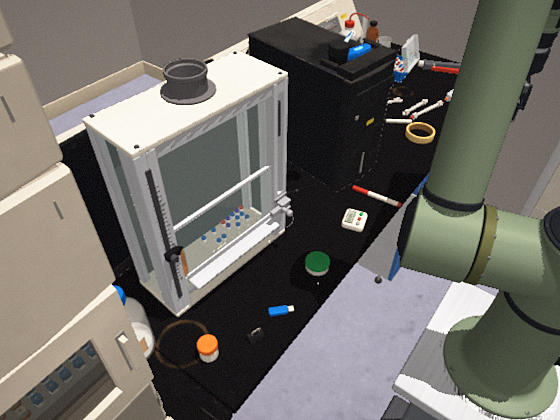

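View pics/top0.png

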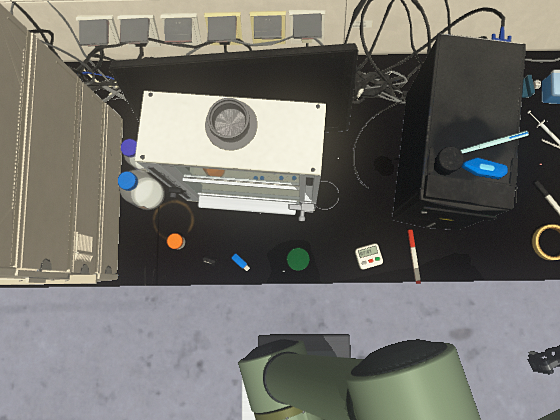

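View pics/wrist0.png

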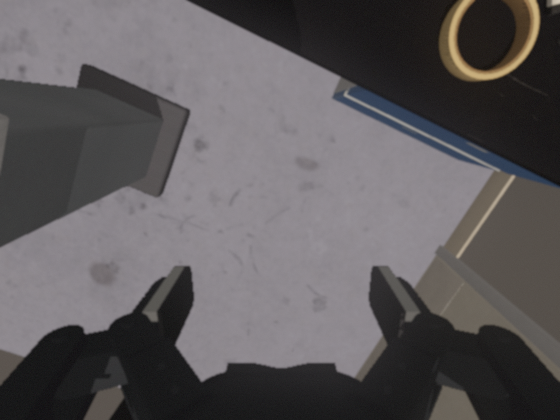

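The scene view shows the enclosure with its black pointer clamp near (175,253), the lip from about (190,280) to (280,225), and the knob at about (285,205). The top view shows the lip at (200–300, 203) and the bolt at about (303,210). Next I'll zoom in on these.

```bash
python3 - <<'E'
import cv2
a=cv2.imread('pics/scene0.png'); cv2.imwrite('pics/s_crop.png',cv2.resize(a[130:320,80:310],None,fx=3.4,fy=3.1,interpolation=cv2.INTER_CUBIC)[:600,:800])
a=cv2.imread('pics/top0.png'); cv2.imwrite('pics/t_crop.png',cv2.resize(a[80:280,120:390],None,fx=2.9,fy=2.9,interpolation=cv2.INTER_CUBIC))
E
```

```text
(no output)
```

View pics/s_crop.png

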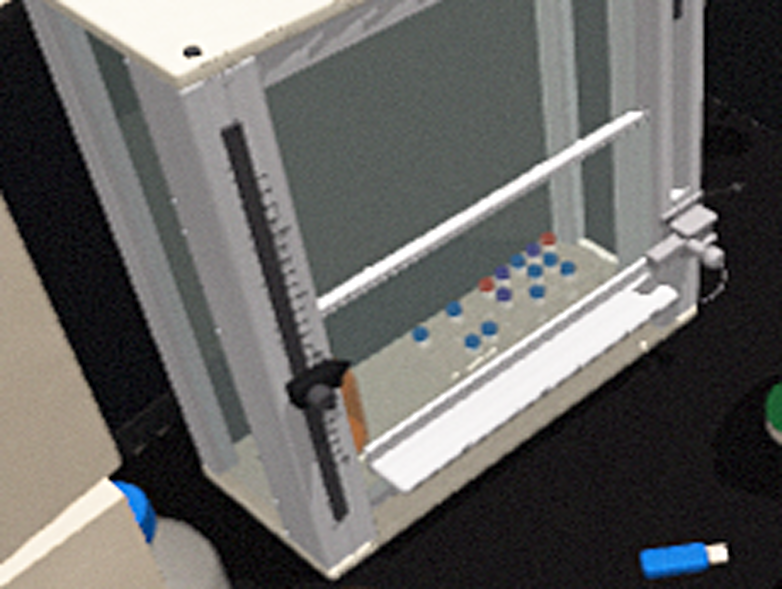

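View pics/t_crop.png

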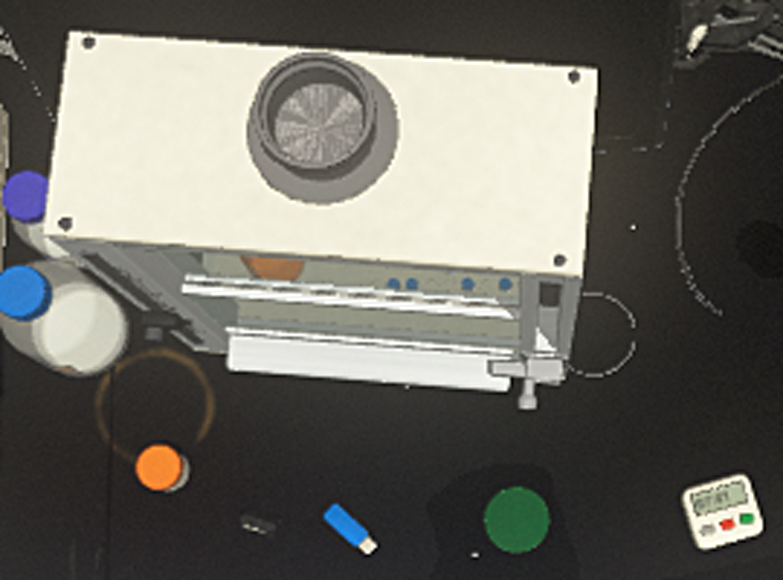

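```bash
cat > h.py <<'E'
import numpy as np, cv2
from scipy.spatial.transform import Rotation as Rn
def ld(n): return dict(np.load(f'pics/{n}.npz'))
def ray(f,uv,z):
    uv=np.atleast_2d(uv); d=np.c_[uv,np.ones(len(uv))]@np.linalg.inv(f['K']).T@f['R']
    c=-f['R'].T@f['t']; return c+d*((z-c[2])/d[:,2])[:,None]
def pt(f,u,v):
    z=f['range_z'][int(v),int(u)]; return f['R'].T@(z*np.linalg.inv(f['K'])@[u,v,1]-f['t'])
def cloud(f):
    z=f['range_z']; v,u=np.mgrid[:z.shape[0],:z.shape[1]]
    p=np.stack([u,v,np.ones_like(u)],-1)@np.linalg.inv(f['K']).T*z[...,None]
    return (p-f['t'])@f['R']
def pj(f,X):
    c=np.atleast_2d(X)@f['R'].T+f['t']; p=c@f['K'].T; return p[:,:2]/p[:,2:]
E
python3 - <<'E'
from h import *
t=ld('top0'); s=ld('scene0')
crop=lambda a:np.array([120,80])+np.array(a)/2.9
c=crop([(68,32),(598,68),(580,275),(45,233)])-.3
P=ray(t,c,0.43); print(P.round(4))
C=cloud(t); z=C[...,2]
m=(abs(z-.43)<.008).astype(np.uint8)
m=cv2.morphologyEx(m,cv2.MORPH_OPEN,np.ones((3,3)))
n,l,st,_=cv2.connectedComponentsWithStats(m); print(st[1:][st[1:,4]>300])
i=1+np.argmax(st[1:,4]); p=C[l==i]; print('medz',np.median(p[:,2]))
r=cv2.minAreaRect(p[:,:2].astype(np.float32)); print(r, cv2.boxPoints(r))
# knob / bolt/ lip in depth
for nm,uv in (('lipL',(203,202)),('lipM',(250,205)),('lipR',(292,209)),('knob',(302,219))):
    u,v=uv; print(nm,pt(t,u,v).round(4))
E
```

```text
[[ 0.7116  0.2936  0.43  ]
 [ 0.6798 -0.0438  0.43  ]
 [ 0.5465 -0.0294  0.43  ]
 [ 0.5798  0.304   0.43  ]]
[[   30    46    18   214   893]
 [  135    91   191    84 11747]
 [  215   108    31    28   669]]
medz 0.42996507032022446
((0.6296436786651611, 0.13193680346012115), (0.3409165143966675, 0.13617035746574402), 84.53189849853516) [[ 0.5456251  -0.03125782]
 [ 0.6811758  -0.04423372]
 [ 0.71366227  0.29513144]
 [ 0.5781115   0.30810732]]
lipL [0.5609 0.2478 0.0809]
lipM [0.5513 0.1308 0.081 ]
lipR [0.5339 0.0263 0.1164]
knob [0.5087 0.0028 0.121 ]
```

```bash
cat >> h.py <<'E'
yaw=np.arctan2(-0.012976,0.13555); ex=np.array([np.cos(yaw),np.sin(yaw),0]); ey=np.array([-ex[1],ex[0],0])
O=np.array([.62964,.13194,0])+.0125*ex
def E(X): d=np.asarray(X)-O; return np.stack([d@ex,d@ey,d[...,2]],-1)
def W(e): e=np.atleast_2d(e); return O+e[:,:1]*ex+e[:,1:2]*ey+e[:,2:]*np.array([0,0,1])
E
python3 - <<'E'
from h import *
t=ld('top0'); s=ld('scene0')
print('yaw',yaw,'O',O)
for nm,f,uvs in (('t',t,[(203,202),(250,205),(285,208)]),):
  for uv in uvs: print(uv,E(pt(f,*uv)).round(4))
Ct=E(cloud(t)); Cs=E(cloud(s))
m=(Ct[...,2]>.07)&(Ct[...,2]<.09)&(Ct[...,0]<-.072)&(Ct[...,0]>-.11)&(abs(Ct[...,1])<.13)
print('lip top',np.percentile(Ct[m],[2,50,98],axis=0).round(4),m.sum())
m=(Ct[...,0]<-.100)&(Ct[...,0]>-.13)&(Ct[...,2]>.1)&(Ct[...,2]<.13)&(abs(Ct[...,1])<.2)
print('knob top',np.percentile(Ct[m],[2,50,98],axis=0).round(4),m.sum())
for nm,C in(('t',Ct),('s',Cs)):
  m=(C[...,0]<-.083)&(C[...,0]>-.12)&(C[...,2]>.1)&(C[...,2]<.25)&(C[...,1]<.18)&(C[...,1]>.1)
  p=C[m]; print(nm,'pointer',m.sum(),np.percentile(p,[2,50,98],axis=0).round(4)); o=p[np.argsort(p[:,1])[:6]]; print(o.round(4))
# small things
for nm,uv,z in (('septa',(176,241),.042),('clip',(209,261),.02),('usb',(241,262),.008),('tin',(298,259),.024),('timer',(369,257),.016),('mk',(414,257),.013)):
  X=ray(t,uv,z)[0]; print(nm,X.round(3),E(X).round(3))
for e in ([-.11,-.136,.114],[-.105,0,.076],[-.09,.12,.15]): print(e,W(e).round(4))
E
```

```text
yaw -0.09543769378161478 O [0.64208312 0.13074884 0.        ]
(203, 202) [-0.0919  0.1088  0.0809]
(250, 205) [-0.0904 -0.0086  0.081 ]
(285, 208) [-0.0917 -0.0959  0.0844]
lip top [[-0.1052 -0.1138  0.0756]
 [-0.0904  0.0024  0.0817]
 [-0.0751  0.1169  0.0878]] 1235
knob top [[-0.1241 -0.1523  0.1101]
 [-0.1135 -0.1395  0.1189]
 [-0.1002 -0.1328  0.1252]] 56
t pointer 115 [[-0.1044  0.1312  0.197 ]
 [-0.0912  0.1496  0.2056]
 [-0.0833  0.1639  0.2117]]
[[-0.089   0.1262  0.2032]
 [-0.0891  0.1284  0.2033]
 [-0.0891  0.131   0.202 ]
 [-0.0866  0.1315  0.201 ]
 [-0.0876  0.1326  0.2056]
 [-0.0893  0.1332  0.2024]]
s pointer 193 [[-0.1023  0.1267  0.1942]
 [-0.0909  0.1483  0.206 ]
 [-0.0835  0.1612  0.211 ]]
[[-0.0866  0.1244  0.2024]
 [-0.0866  0.1248  0.2   ]
 [-0.0879  0.126   0.1992]
 [-0.0862  0.1266  0.2011]
 [-0.0871  0.1267  0.2047]
 [-0.0859  0.1273  0.1959]]
septa [0.469 0.323 0.042] [-0.191  0.175  0.042]
clip [0.418 0.242 0.02 ] [-0.234  0.09   0.02 ]
usb [0.415 0.162 0.008] [-0.229  0.009  0.008]
tin [0.419 0.014 0.024] [-0.211 -0.137  0.024]
timer [ 0.422 -0.167  0.016] [-0.191 -0.317  0.016]
mk [ 0.421 -0.281  0.013] [-0.181 -0.431  0.013]
[-0.11, -0.136, 0.114] [[0.5196 0.0058 0.114 ]]
[-0.105, 0, 0.076] [[0.5376 0.1408 0.076 ]]
[-0.09, 0.12, 0.15] [[0.5639 0.2588 0.15  ]]
```

Request:
{"api": "jog_arm", "payload": {"steps": [[[0.02,-0.02,0,0,0,-0.1,0],[0.032,-0.032,0,0,0,0,0],[0.032,-0.032,0,0,0,0,0],[0.032,-0.032,0,0,0,0,0],[0.032,-0.032,0,0,0,0,0],[0.032,-0.032,0,0,0,0,0],[0.032,-0.032,0,0,0,0,0],[0.032,-0.032,0,0,0,0,0],[0.032,-0.032,0,0,0,0,0],[0.02,-0.02,0,0,0,-0.1,0]]]}}

```text
time_s: 1.15
position: [0.3366, -0.0962, 0.2392]
tool_rot: [0.952, 0.308, 0.0, -0.0]
wrist_force: [0.1, -1.0, -0.6]
finger_gap: -0.0001
```

Request:
{"api": "jog_arm", "payload": {"steps": [[[0,0,0,0,0,-0.149,0],[0,0,0,0,0,-0.149,0],[0,0,0,0,0,-0.149,0],[0,0,0,0,0,-0.149,0],[0,0,0,0,0,-0.149,0],[0,0,0,0,0,-0.149,0],[0,0,0,0,0,-0.149,0],[0,0,0,0,0,-0.149,0],[0,0,0,0,0,-0.149,0],[0,0,0,0,0,-0.149,0]]]}}

```text
time_s: 2.15
position: [0.3366, -0.0988, 0.2391]
tool_rot: [0.49, 0.872, -0.0, -0.0]
wrist_force: [0.3, 0.2, 0.2]
finger_gap: -0.0004
```

Request:
{"api": "jog_arm", "payload": {"steps": [[[0,0,0,0,0,-0.149,0],[0,0,0,0,0,-0.149,0],[0,0,0,0,0,-0.149,0],[0,0,0,0,0,-0.149,0],[0,0,0,0,0,-0.149,0],[0,0,0,0,0,-0.149,0],[0,0,0,0,0,-0.149,0],[0,0,0,0,0,-0.149,0],[0,0,0,0,0,-0.149,0],[0,0,0,0,0,-0.149,0]]]}}

```text
time_s: 3.15
position: [0.3366, -0.0988, 0.2391]
tool_rot: [-0.231, 0.973, 0.0, -0.0]
wrist_force: [-0.5, -0.2, 0.5]
finger_gap: 0.0003
```

```bash
cat >> h.py <<'E'
def Rd(a): # a tilt from down (rad)
    k=np.array([0,0,1.]); z=np.sin(a)*ex-np.cos(a)*k; x=np.cos(a)*ex+np.sin(a)*k
    return np.stack([x,-ey,z],1)
def st():
    from cell import arm
    o=arm.get_obs(); R=Rn.from_quat(o['tool_rot']).as_matrix()
    print('t',round(o['time_s'],2),'q',o['joint_positions'].round(3),'F',o['wrist_force'].round(1)); print('pos',o['position'].round(4),'E',E(o['position']).round(4),'tx',R[:,0].round(3),'tz',R[:,2].round(3)); return o,R
def delta(e,a):
    o,R=st(); print('shift tool',(R.T@(W(e)[0]-o['position'])).round(4),'rot',Rn.from_matrix(R.T@Rd(a)).as_rotvec().round(4))
E
python3 -c "
from h import *
delta([-.2,-.08,.26],0)"
```

```text
t 3.15 q [-0.497 -0.052 -0.641  0.982 -0.    -0.962] F [-0.5 -0.2  0.5]
pos [ 0.3366 -0.0988  0.2391] E [-0.2822 -0.2576  0.2391] tx [-0.894 -0.449  0.   ] tz [-0.  0. -1.]
shift tool [-0.164   0.1067 -0.0209] rot [ 4.0000e-04  3.0000e-04 -2.5808e+00]
```

Request:
{"api": "jog_arm", "payload": {"steps": [[[-0.033,0.021,-0.004,0,0,0,0],[-0.033,0.021,-0.004,0,0,0,0],[-0.033,0.021,-0.004,0,0,0,0],[-0.033,0.021,-0.004,0,0,0,0],[-0.033,0.021,-0.004,0,0,0,0],[0,0,0,0,0,-0.148,0],[0,0,0,0,0,-0.148,0],[0,0,0,0,0,-0.148,0],[0,0,0,0,0,-0.148,0],[0,0,0,0,0,-0.148,0]]]}}

```text
time_s: 4.15
position: [0.4379, 0.0685, 0.259]
tool_rot: [-0.567, 0.824, 0.0, -0.0]
wrist_force: [0.3, 0.2, -0.2]
finger_gap: -0.0001
```

Request:
{"api": "jog_arm", "payload": {"steps": [[[0,0,0,0,0,-0.148,0],[0,0,0,0,0,-0.148,0],[0,0,0,0,0,-0.148,0],[0,0,0,0,0,-0.148,0],[0,0,0,0,0,-0.148,0],[0,0,0,0,0,-0.148,0],[0,0,0,0,0,-0.148,0],[0,0,0,0,0,-0.148,0],[0,0,0,0,0,-0.148,0],[0,0,0,0,0,-0.148,0]]]}}

```text
time_s: 5.15
position: [0.438, 0.0684, 0.259]
tool_rot: [0.974, -0.226, -0.0, 0.0]
wrist_force: [0.3, 0.7, -0.5]
finger_gap: -0.0001
```

```bash
python3 -c "
from h import *
delta([-.16,-.08,.2],0)"
```

```text
t 5.15 q [-0.012  0.114 -0.415  1.042  0.    -2.697] F [ 0.3  0.7 -0.5]
pos [0.438  0.0684 0.259 ] E [-0.1972 -0.0815  0.259 ] tx [ 0.898 -0.441 -0.001] tz [-0.001  0.    -1.   ]
shift tool [ 0.0343 -0.0146  0.059 ] rot [ 1.000e-04  6.000e-04 -3.609e-01]
```

Request:
{"api": "jog_arm", "payload": {"steps": [[[0,0,0,0,0,-0.149,0],[0,0,0,0,0.149,0,0],[0,0,0,0,0.149,0,0],[0,0,0,0,0.149,0,0],[0,0,0,0,0.149,0,0],[0,0,0,0,0.149,0,0],[0,0,0,0,0.149,0,0],[0,0,0,0,0.149,0,0]]]}}

```text
time_s: 5.95
position: [0.4395, 0.0691, 0.2575]
tool_rot: [0.873, -0.136, 0.462, 0.073]
wrist_force: [1.3, -0.1, -0.4]
finger_gap: 0.0001
```

```bash
python3 - <<'E'
from h import *
from cell import imaging
delta([-.16,-.085,.114],1.047)
f=imaging.grab_frame('wrist'); cv2.imwrite('pics/w1.png',f['pixels'][:,:,::-1]); np.savez('pics/w1.npz',**f)
E
```

```text
t 5.95 q [ 0.312 -0.228 -1.252 -0.326 -0.503 -2.759] F [ 1.3 -0.1 -0.4]
pos [0.4395 0.0691 0.2575] E [-0.1958 -0.0807  0.2575] tx [ 0.537 -0.17   0.826] tz [ 0.787 -0.253 -0.563]
shift tool [-0.0984 -0.0037  0.1104] rot [ 0.183   0.0742 -0.1127]
```

View pics/w1.png

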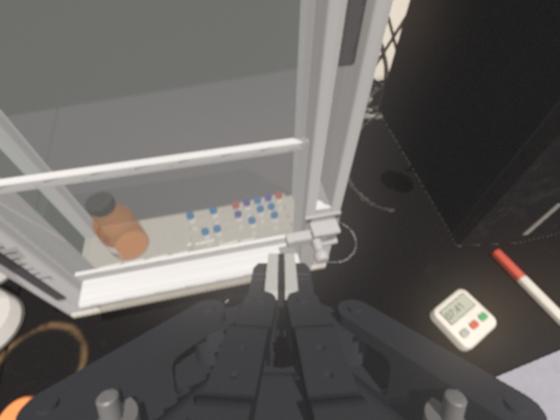

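The wrist view shows the closed fingertips at (281,258) and the knob just right of them at about (320,248). Nothing stands between them.

```bash
python3 -c "
from h import *
o,R=st()
print(R.T@(W([-.15,-.095,.116])[0]-o['position']))
print('fwd30',R.T@(.03*ex),'right10',R.T@(-.01*ey),'up10',R.T@[0,0,.01])"
```

```text
t 6.0 q [ 0.313 -0.223 -1.261 -0.342 -0.504 -2.76 ] F [-2.8 -1.6 -1.2]
pos [0.4381 0.069  0.2552] E [-0.1972 -0.0809  0.2552] tx [ 0.535 -0.169  0.828] tz [ 0.788 -0.253 -0.561]
[-0.08762844  0.00353362  0.11877422]
fwd30 [ 0.01646014 -0.00636628  0.02425972] right10 [0.00117729 0.00977223 0.00176566] up10 [ 8.27707356e-03  1.67403927e-05 -5.61157492e-03]
```

Request:
{"api": "jog_arm", "payload": {"steps": [[[-0.022,0.001,0.03,0,0,0,0],[-0.022,0.001,0.03,0,0,0,0],[-0.022,0.001,0.03,0,0,0,0],[-0.022,0.001,0.028,0,0,0,0],[0,0,0,0,0,0,0],[0,0,0,0,0,0,0]]]}}

```text
time_s: 6.6
position: [0.5031, 0.0652, 0.1297]
tool_rot: [0.881, -0.142, 0.444, 0.082]
wrist_force: [-0.8, -0.5, 0.3]
finger_gap: -0.0003
```

```bash
python3 - <<'E'
from h import *
from cell import imaging
o,R=st()
print(R.T@(W([-.123,-.1,.116])[0]-o['position']))
f=imaging.grab_frame('wrist'); cv2.imwrite('pics/w2.png',f['pixels'][:,:,::-1]); np.savez('pics/w2.npz',**f)
E
```

```text
t 6.6 q [ 0.243  0.353 -1.294 -0.925 -0.461 -2.79 ] F [-0.8 -0.5  0.3]
pos [0.5031 0.0652 0.1297] E [-0.1321 -0.0785  0.1297] tx [ 0.565 -0.178  0.805] tz [ 0.759 -0.27  -0.592]
[-0.00307184  0.01859564  0.01944043]
```

View pics/w2.png

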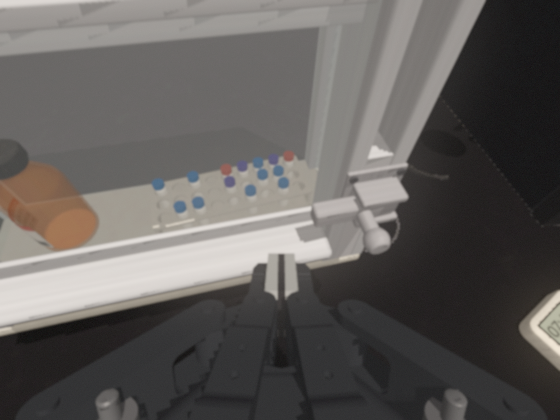

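The arm got close, but j3 is near its limit. I'll steepen the tool a little to bring it back in range.

Request:
{"api": "jog_arm", "payload": {"steps": [[[0,0,0,0,-0.149,0,0],[0,0,0,0,0,0,0]]]}}

```text
time_s: 6.85
position: [0.5071, 0.0663, 0.1336]
tool_rot: [0.896, -0.145, 0.413, 0.074]
wrist_force: [1.6, 0.3, 1.0]
finger_gap: 0.0
```

```bash
python3 - <<'E'
from h import *
o,R=st()
print(R.T@(W([-.122,-.095,.116])[0]-o['position']))
print('fwd10',R.T@(.01*ex),'right10',R.T@(-.01*ey),'up10',R.T@[0,0,.01])
E
```

```text
t 6.85 q [ 0.219  0.259 -1.227 -0.699 -0.415 -2.775] F [1.6 0.3 1. ]
pos [0.5071 0.0663 0.1336] E [-0.1282 -0.0771  0.1336] tx [ 0.617 -0.198  0.761] tz [ 0.718 -0.253 -0.648]
[-0.00698582  0.01578855  0.01931712]
fwd10 [ 0.00633529 -0.00229467  0.00738908] right10 [0.00138666 0.0097322  0.00183342] up10 [ 0.00761192  0.00013691 -0.00648383]
```

Request:
{"api": "jog_arm", "payload": {"steps": [[[-0.008,0.008,0.018,0,0,0,0],[0.001,0.008,0.001,0,0,0,0],[0,0,0,0,0,0,0]]]}}

```text
time_s: 7.15
position: [0.5098, 0.0467, 0.1138]
tool_rot: [0.896, -0.145, 0.412, 0.075]
wrist_force: [0.2, 0.4, -0.7]
finger_gap: -0.0003
```

```bash
python3 - <<'E'
from h import *
from cell import imaging
o,R=st()
f=imaging.grab_frame('wrist'); cv2.imwrite('pics/w3.png',f['pixels'][:,:,::-1]); np.savez('pics/w3.npz',**f)
E
```

```text
t 7.15 q [ 0.158  0.339 -1.263 -0.831 -0.373 -2.822] F [ 0.2  0.4 -0.7]
pos [0.5098 0.0467 0.1138] E [-0.1237 -0.0962  0.1138] tx [ 0.618 -0.198  0.761] tz [ 0.717 -0.254 -0.649]
```

View pics/w3.png

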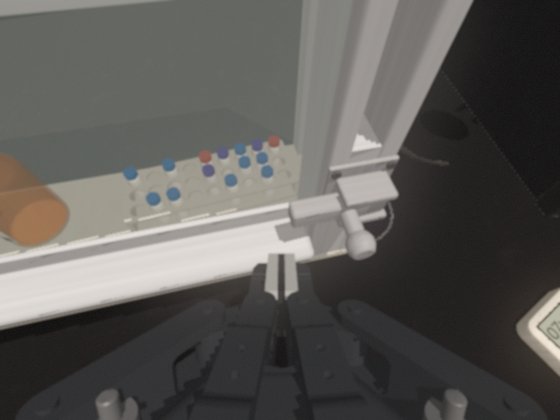

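Request:
{"api": "jog_arm", "payload": {"steps": [[[0.001,0.01,0.002,0,0,0,0],[0.001,0.01,0.002,0,0,0,0],[0.0005,0.004,0.0005,0,0,0,0],[0.0005,0.004,0.0005,0,0,0,0],[0.0005,0.004,0.0005,0,0,0,0]]]}}

```text
time_s: 7.7
position: [0.5075, 0.0164, 0.1122]
tool_rot: [0.898, -0.144, 0.41, 0.075]
wrist_force: [-3.6, 2.4, 0.7]
finger_gap: -0.0003
```

```bash
python3 - <<'E'
from h import *
from cell import imaging
o,R=st()
f=imaging.grab_frame('wrist'); cv2.imwrite('pics/w4.png',f['pixels'][:,:,::-1]); np.savez('pics/w4.npz',**f)
E
```

```text
t 7.7 q [ 0.058  0.339 -1.296 -0.884 -0.298 -2.895] F [-3.6  2.4  0.7]
pos [0.5075 0.0164 0.1122] E [-0.1231 -0.1267  0.1122] tx [ 0.623 -0.198  0.757] tz [ 0.714 -0.253 -0.653]
```

View pics/w4.png

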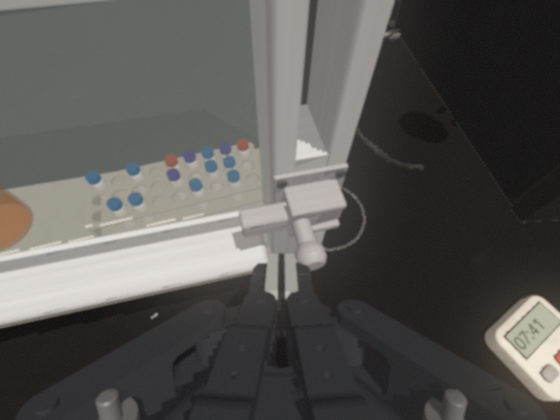

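Contact has just begun: about 2.4 N, with the finger at (295,260) against the knob at (310,255). j3 is at its limit again, so I'll back off 4 mm, steepen, and then push.

Request:
{"api": "jog_arm", "payload": {"steps": [[[-0.0005,-0.004,-0.0005,0,0,0,0],[0,0,0,0,-0.14,0,0],[0,0,0,0,0,0,0]]]}}

```text
time_s: 8.05
position: [0.5112, 0.0201, 0.1103]
tool_rot: [0.913, -0.147, 0.373, 0.07]
wrist_force: [2.0, -1.4, 0.3]
finger_gap: 0.0001
```

```bash
python3 - <<'E'
from h import *
o,R=st()
print(R.T@(W([-.121,-.125,.116])[0]-o['position']))
print('fwd10',R.T@(.01*ex),'right10',R.T@(-.01*ey),'up10',R.T@[0,0,.01])
E
```

```text
t 8.05 q [ 0.053  0.268 -1.215 -0.65  -0.276 -2.877] F [ 2.  -1.4  0.3]
pos [0.5112 0.0201 0.1103] E [-0.1197 -0.1226  0.1103] tx [ 0.679 -0.216  0.702] tz [ 0.661 -0.238 -0.712]
[ 0.00350603  0.00271606 -0.00451735]
fwd10 [ 0.00696112 -0.00229331  0.0068032 ] right10 [0.00150824 0.00973176 0.00173726] up10 [ 0.00701912  0.00018324 -0.00712028]
```

Request:
{"api": "jog_arm", "payload": {"steps": [[[0.0015,0,-0.0015,0,0,0,0],[0.0005,0.003,0.0005,0,0,0,0],[0.0005,0.003,0.0005,0,0,0,0],[0.0005,0.003,0.0005,0,0,0,0],[0.0005,0.003,0.0005,0,0,0,0],[0.0005,0.003,0.0005,0,0,0,0],[0.0005,0.003,0.0005,0,0,0,0]]]}}

```text
time_s: 8.75
position: [0.5084, 0.0013, 0.1118]
tool_rot: [0.913, -0.147, 0.373, 0.07]
wrist_force: [1.5, 0.4, 0.9]
finger_gap: -0.0002
```

```bash
python3 - <<'E'
from h import *
from cell import imaging
o,R=st()
f=imaging.grab_frame('wrist'); cv2.imwrite('pics/w5.png',f['pixels'][:,:,::-1]); np.savez('pics/w5.npz',**f)
E
```

```text
t 8.75 q [-0.007  0.258 -1.234 -0.671 -0.235 -2.922] F [1.5 0.4 0.9]
pos [0.5084 0.0013 0.1118] E [-0.1207 -0.1416  0.1118] tx [ 0.678 -0.217  0.702] tz [ 0.661 -0.237 -0.712]
```

View pics/w5.png

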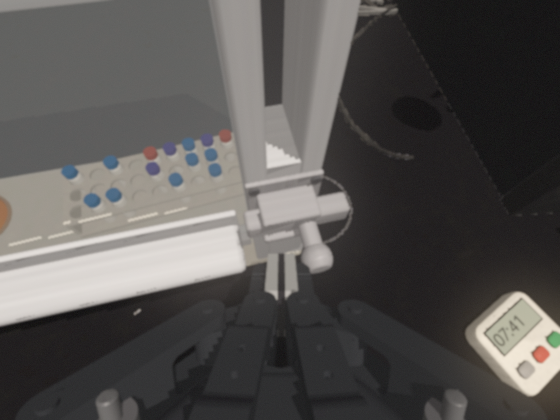

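The bar's left end at (248,222) is now just clear of the lip's right end at (243,260). I'll push about 9 mm further for margin.

Request:
{"api": "jog_arm", "payload": {"steps": [[[0.0005,0.003,0.0005,0,0,0,0],[0.0005,0.003,0.0005,0,0,0,0],[0.0005,0.003,0.0005,0,0,0,0],[0,0,0,0,0,0,0]]]}}

```text
time_s: 9.2
position: [0.5073, -0.0081, 0.1119]
tool_rot: [0.913, -0.147, 0.373, 0.07]
wrist_force: [0.2, 1.7, -0.0]
finger_gap: 0.0
```

```bash
python3 - <<'E'
from h import *
from cell import imaging
o,R=st()
f=imaging.grab_frame('wrist'); cv2.imwrite('pics/w6.png',f['pixels'][:,:,::-1]); np.savez('pics/w6.npz',**f)
f=imaging.grab_frame('top');C=E(cloud(f))
cv2.imwrite('pics/t6.png',cv2.resize(f['pixels'][170:290,150:350,::-1],None,fx=4,fy=4))
print('right10',R.T@(-.01*ey),'up10',R.T@[0,0,.01])
E
```

```text
t 9.2 q [-0.036  0.255 -1.242 -0.681 -0.216 -2.944] F [ 0.2  1.7 -0. ]
pos [ 0.5073 -0.0081  0.1119] E [-0.121  -0.1511  0.1119] tx [ 0.678 -0.217  0.702] tz [ 0.661 -0.238 -0.712]
right10 [0.00151366 0.00973033 0.00174053] up10 [ 0.00702089  0.00018117 -0.00711859]
```

View pics/w6.png

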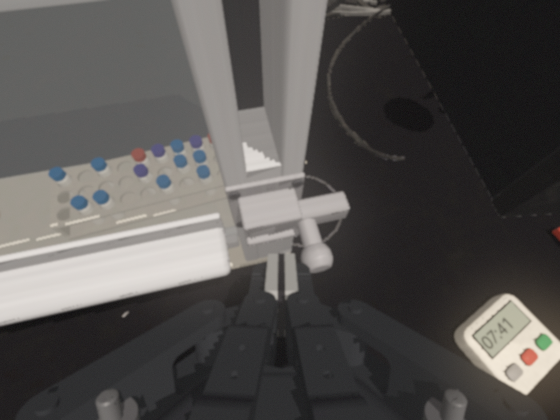

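View pics/t6.png

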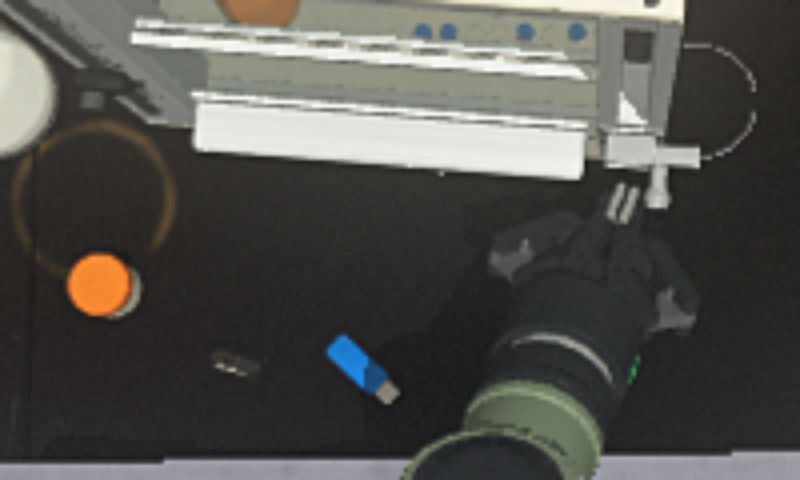

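The bolt is well out and the lip end is clear. Next I'll retreat, shift left to mid-lip and drop below lip height.

Request:
{"api": "jog_arm", "payload": {"steps": [[[-0.0015,-0.008,-0.0015,0,0,0,0],[-0.016,0.005,-0.016,0,0,0,0],[-0.016,0.005,-0.016,0,0,0,0],[-0.006,-0.035,-0.006,0,0,0,0],[-0.006,-0.035,-0.006,0,0,0,0],[-0.006,-0.035,-0.006,0,0,0,0],[-0.006,-0.035,-0.006,0,0,0,0],[0,0,0,0,0,0,0]]]}}

```text
time_s: 10.1
position: [0.4851, 0.1573, 0.1156]
tool_rot: [0.915, -0.146, 0.369, 0.07]
wrist_force: [0.7, 0.8, 0.1]
finger_gap: -0.0001
```

```bash
python3 - <<'E'
from h import *
o,R=st()
print(R.T@(W([-.15,.0,.05])[0]-o['position']))
print('fwd10',R.T@(.01*ex),'right10',R.T@(-.01*ey),'up10',R.T@[0,0,.01])
E
```

```text
t 10.1 q [ 0.461  0.273 -1.072 -0.366 -0.527 -2.529] F [0.7 0.8 0.1]
pos [0.4851 0.1573 0.1156] E [-0.1588  0.0115  0.1156] tx [ 0.684 -0.215  0.696] tz [ 0.656 -0.235 -0.717]
[-0.03778396  0.00787719  0.05493158]
fwd10 [ 0.00701885 -0.00226632  0.00675274] right10 [0.00149183 0.00973779 0.00171753] up10 [ 0.00696492  0.00019811 -0.00717291]
```

Request:
{"api": "jog_arm", "payload": {"steps": [[[-0.013,0.003,0.018,0,0,0,0],[-0.013,0.003,0.018,0,0,0,0],[-0.012,0.002,0.018,0,0,0,0],[0,0,0,0,0,0,0]]]}}

```text
time_s: 10.5
position: [0.4883, 0.1385, 0.0468]
tool_rot: [0.916, -0.148, 0.366, 0.074]
wrist_force: [0.2, -0.1, -0.3]
finger_gap: 0.0001
```

```bash
python3 - <<'E'
from h import *
from cell import imaging
o,R=st()
print(R.T@(W([-.15,.0,.05])[0]-o['position']))
f=imaging.grab_frame('wrist'); cv2.imwrite('pics/w7.png',f['pixels'][:,:,::-1]); np.savez('pics/w7.npz',**f)
E
```

```text
t 10.5 q [ 0.413  0.482 -1.136 -0.65  -0.504 -2.567] F [ 0.2 -0.1 -0.3]
pos [0.4883 0.1385 0.0468] E [-0.1538 -0.007   0.0468] tx [ 0.688 -0.218  0.692] tz [ 0.648 -0.243 -0.721]
[ 0.00388616 -0.00759698 -0.00101841]
```

View pics/w7.png

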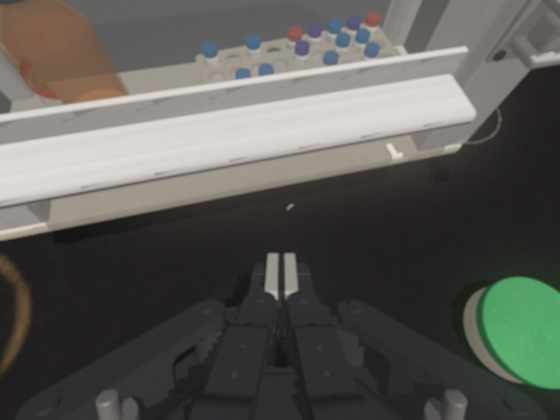

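Request:
{"api": "jog_arm", "payload": {"steps": [[[0,0,0,0,0.12,0,0],[0.0063,-0.003,0.0074,0,0,0,0],[0.0063,-0.003,0.0074,0,0,0,0],[0.0063,-0.003,0.0074,0,0,0,0],[0,0,0,0,0,0,0]]]}}

```text
time_s: 11.05
position: [0.5248, 0.1398, 0.0506]
tool_rot: [0.896, -0.146, 0.413, 0.078]
wrist_force: [-0.1, 0.2, 1.3]
finger_gap: 0.0001
```

```bash
python3 - <<'E'
from h import *
o,R=st()
print(R.T@(W([-.107,.0,.05])[0]-o['position']))
print('fwd10',R.T@(.01*ex),'up10',R.T@[0,0,.01])
E
```

```text
t 11.05 q [ 0.411  0.571 -1.127 -0.835 -0.552 -2.617] F [-0.1  0.2  1.3]
pos [0.5248 0.1398 0.0506] E [-0.1176 -0.0022  0.0506] tx [ 0.617 -0.197  0.762] tz [ 0.717 -0.26  -0.647]
[ 0.00597635 -0.00460519  0.00780648]
fwd10 [ 0.00632772 -0.00233674  0.00738239] up10 [ 0.00762103  0.00019127 -0.00647173]
```

Request:
{"api": "jog_arm", "payload": {"steps": [[[0.0055,-0.004,0.0085,0,0,0,0],[0,0,0,0,0,0,0]]]}}

```text
time_s: 11.25
position: [0.5344, 0.1402, 0.0482]
tool_rot: [0.896, -0.145, 0.412, 0.078]
wrist_force: [-0.3, -0.3, 0.0]
finger_gap: -0.0
```

```bash
python3 - <<'E'
from h import *
from cell import imaging
o,R=st()
f=imaging.grab_frame('wrist'); cv2.imwrite('pics/w8.png',f['pixels'][:,:,::-1])
f=imaging.grab_frame('scene'); cv2.imwrite('pics/s8.png',cv2.resize(f['pixels'][130:330,80:320,::-1],None,fx=3,fy=3,interpolation=cv2.INTER_CUBIC))
E
```

```text
t 11.25 q [ 0.401  0.581 -1.107 -0.827 -0.545 -2.626] F [-0.3 -0.3  0. ]
pos [0.5344 0.1402 0.0482] E [-0.1081 -0.0009  0.0482] tx [ 0.618 -0.196  0.761] tz [ 0.716 -0.26  -0.648]
```

View pics/w8.png

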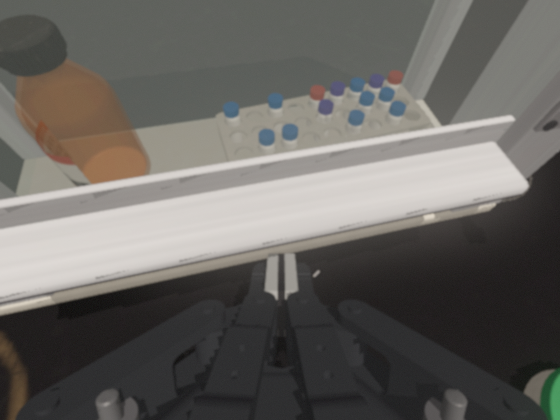

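View pics/s8.png

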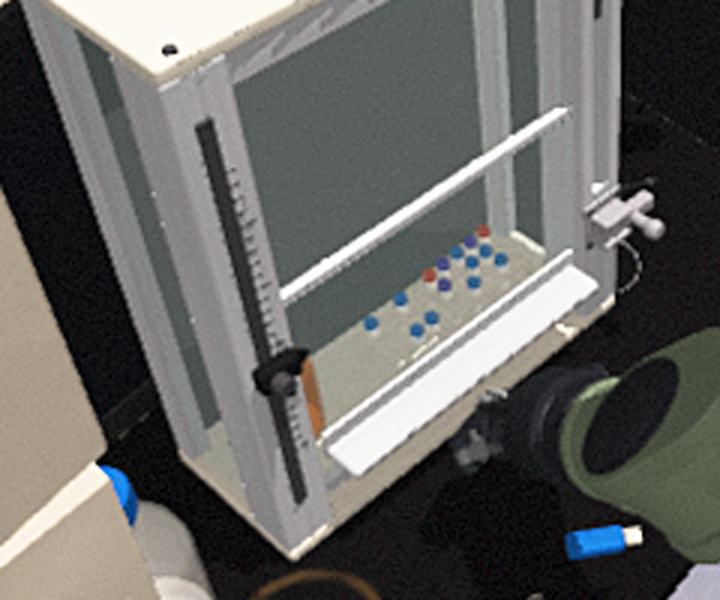

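```bash
python3 - <<'E'
from h import *
f=ld('w6'); T=f['T_tool_cam']
def pw(p): c=np.linalg.inv(T)@[*p,1]; q=f['K']@c[:3]; return (q[:2]/q[2]).round(1), round(c[2],3)
for p in [(0.011,0,.008),(0,0,.008),(-.011,0,.008),(.011,.008,.008),(.011,0,-.02)]: print(p,pw(p))
from h import st
o,R=st()
for e in ([-.105,0,.071],[-.105,0,.081],[-.105,0,.076]):
    print(e,pw(R.T@(W(e)[0]-o['position'])))
E
```

```text
(0.011, 0, 0.008) (array([278.4, 251.9]), np.float64(0.156))
(0, 0, 0.008) (array([278.4, 271.1]), np.float64(0.159))
(-0.011, 0, 0.008) (array([278.5, 289.4]), np.float64(0.163))
(0.011, 0.008, 0.008) (array([294. , 251.9]), np.float64(0.156))
(0.011, 0, -0.02) (array([277.8, 281.1]), np.float64(0.129))
t 11.35 q [ 0.402  0.581 -1.11  -0.828 -0.546 -2.626] F [-0.5  0.3 -0.2]
pos [0.5327 0.1398 0.0474] E [-0.1098 -0.0014  0.0474] tx [ 0.62  -0.195  0.76 ] tz [ 0.715 -0.26  -0.649]
[-0.105, 0, 0.071] (array([273.5, 251.9]), np.float64(0.134))
[-0.105, 0, 0.081] (array([273.6, 242. ]), np.float64(0.125))
[-0.105, 0, 0.076] (array([273.5, 247.1]), np.float64(0.13))
```

Request:
{"api": "jog_arm", "payload": {"steps": [[[0.006,-0.002,0.0075,0,0,0,0],[0.0015,0,-0.0013,0,0,0,0],[0.0015,0,-0.0013,0,0,0,0],[0.003,0,-0.0026,0,0,0,0],[0.003,0,-0.0026,0,0,0,0]]]}}

```text
time_s: 11.85
position: [0.541, 0.1388, 0.058]
tool_rot: [0.897, -0.144, 0.41, 0.079]
wrist_force: [-0.3, -0.3, -2.8]
finger_gap: -0.0002
```

Request:
{"api": "jog_arm", "payload": {"steps": [[[0.003,0,-0.0026,0,0,0,0],[0.003,0,-0.0026,0,0,0,0],[0.003,0,-0.0026,0,0,0,0]]]}}

```text
time_s: 12.15
position: [0.5412, 0.1389, 0.0704]
tool_rot: [0.897, -0.144, 0.41, 0.079]
wrist_force: [-2.5, -0.2, -3.3]
finger_gap: -0.0003
```

```bash
python3 - <<'E'
from h import *
from cell import imaging
o,R=st()
print('fwd10',R.T@(.01*ex),'up10',R.T@[0,0,.01])
f=imaging.grab_frame('wrist'); cv2.imwrite('pics/w9.png',f['pixels'][:,:,::-1])
f=imaging.grab_frame('top');C=E(cloud(f))
m=(C[...,2]>.06)&(C[...,2]<.15)&(C[...,0]<-.08)&(C[...,0]>-.1)&(abs(C[...,1]-.07)<.04)
print('lip top',np.percentile(C[m],[2,50,98],axis=0).round(4),m.sum())
E
```

```text
t 12.15 q [ 0.391  0.509 -1.086 -0.735 -0.538 -2.636] F [-2.5 -0.2 -3.3]
pos [0.5412 0.1389 0.0704] E [-0.1012 -0.0015  0.0704] tx [ 0.622 -0.194  0.759] tz [ 0.713 -0.26  -0.651]
fwd10 [ 0.00637127 -0.00232008  0.00735011] up10 [ 0.00759109  0.00023714 -0.00650531]
lip top [[-0.0997  0.0318  0.093 ]
 [-0.0903  0.07    0.0984]
 [-0.0806  0.1084  0.1028]] 261
```

View pics/w9.png

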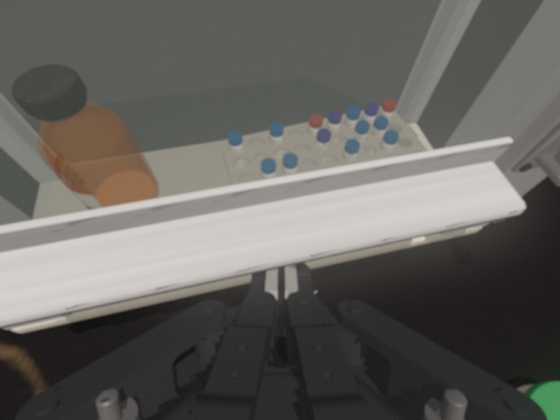

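The sash is moving freely: lip top at about 98 mm, pushing with 3.3 N. I'll continue up.

Request:
{"api": "jog_arm", "payload": {"steps": [[[0.0038,0.0001,-0.00325,0,0,0,0],[0.0038,0.0001,-0.00325,0,0,0,0],[0.0038,0.0001,-0.00325,0,0,0,0],[0.0038,0.0001,-0.00325,0,0,0,0],[0.0038,0.0001,-0.00325,0,0,0,0],[0.0038,0.0001,-0.00325,0,0,0,0]]]}}

```text
time_s: 12.85
position: [0.5418, 0.1392, 0.1008]
tool_rot: [0.897, -0.144, 0.411, 0.079]
wrist_force: [-5.0, -0.9, -3.2]
finger_gap: -0.0001
```

```bash
python3 - <<'E'
from h import *
o,R=st()
E
```

```text
t 12.85 q [ 0.391  0.416 -1.07  -0.628 -0.539 -2.636] F [-5.  -0.9 -3.2]
pos [0.5418 0.1392 0.1008] E [-0.1006 -0.0012  0.1008] tx [ 0.621 -0.194  0.76 ] tz [ 0.714 -0.26  -0.65 ]
```

Request:
{"api": "jog_arm", "payload": {"steps": [[[0.0045,0.0001,-0.0039,0,0,0,0],[0.0045,0.0001,-0.0039,0,0,0,0],[0.0045,0.0001,-0.0039,0,0,0,0],[0.0045,0.0001,-0.0039,0,0,0,0],[0.0045,0.0001,-0.0039,0,0,0,0],[0.0045,0.0001,-0.0039,0,0,0,0],[0.0045,0.0001,-0.0039,0,0,0,0],[0.0045,0.0001,-0.0039,0,0,0,0],[0.0045,0.0001,-0.0039,0,0,0,0],[0,0,0,0,0,0,0]]]}}

```text
time_s: 13.85
position: [0.5428, 0.1401, 0.1559]
tool_rot: [0.896, -0.145, 0.412, 0.078]
wrist_force: [-3.3, -1.1, -1.6]
finger_gap: -0.0001
```

```bash
python3 - <<'E'
from h import *
from cell import imaging
o,R=st()
for n in('wrist','scene','top'):
    f=imaging.grab_frame(n); cv2.imwrite(f'pics/{n}10.png',f['pixels'][:,:,::-1]); np.savez(f'pics/{n}10.npz',**f)
C=E(cloud(f))
m=(C[...,2]>.15)&(C[...,2]<.25)&(C[...,0]<-.08)&(C[...,0]>-.1)&(abs(C[...,1]-.07)<.04)
print('lip top',np.percentile(C[m],[2,50,98],axis=0).round(4),m.sum())
a=cv2.imread('pics/scene10.png'); cv2.imwrite('pics/s10.png',cv2.resize(a[130:330,80:320],None,fx=3,fy=3,interpolation=cv2.INTER_CUBIC))
E
```

```text
t 13.85 q [ 0.393  0.262 -1.026 -0.433 -0.539 -2.635] F [-3.3 -1.1 -1.6]
pos [0.5428 0.1401 0.1559] E [-0.0997 -0.0002  0.1559] tx [ 0.618 -0.195  0.762] tz [ 0.716 -0.259 -0.648]
lip top [[-0.0995  0.032   0.1788]
 [-0.09    0.0709  0.1837]
 [-0.0805  0.1086  0.188 ]] 299
```

View pics/wrist10.png

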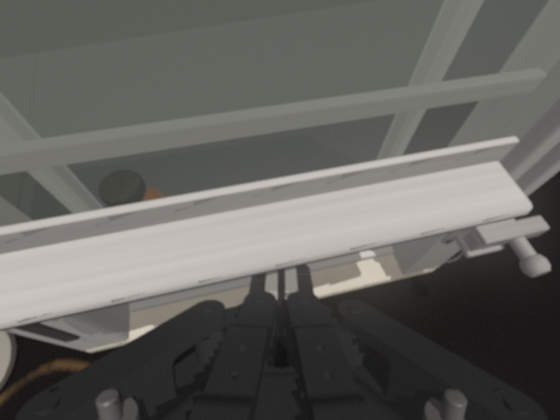

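View pics/s10.png

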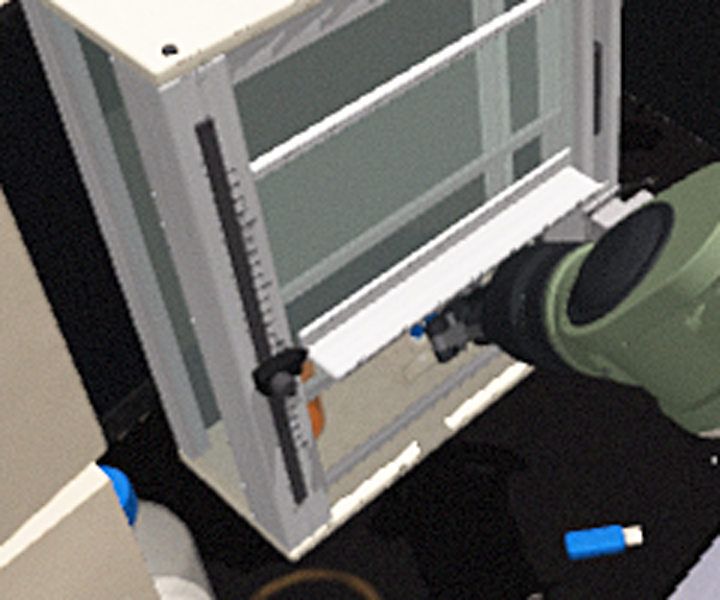

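```bash
python3 - <<'E'
from h import *
s=ld('scene0'); t=ld('top0')
a=s['pixels'][235:275,160:200,::-1]; b=t['pixels'][170:210,150:205,::-1]
A=cv2.resize(a,(560,560),interpolation=cv2.INTER_NEAREST); cv2.imwrite('pics/z1.png',A)
cv2.imwrite('pics/z2.png',cv2.resize(b,None,fx=14,fy=14,interpolation=cv2.INTER_NEAREST))
C=E(cloud(s))
for v in range(243,256):
    print(v,[tuple((C[v,u]*1000).round(0).astype(int)) for u in range(178,186)])
E
```

```text
243 [(np.int64(-68), np.int64(120), np.int64(193)), (np.int64(-67), np.int64(118), np.int64(190)), (np.int64(-67), np.int64(116), np.int64(189)), (np.int64(-69), np.int64(115), np.int64(189)), (np.int64(-68), np.int64(112), np.int64(186)), (np.int64(-69), np.int64(111), np.int64(186)), (np.int64(-67), np.int64(108), np.int64(182)), (np.int64(-67), np.int64(106), np.int64(181))]
244 [(np.int64(-68), np.int64(121), np.int64(191)), (np.int64(-69), np.int64(120), np.int64(191)), (np.int64(-69), np.int64(118), np.int64(189)), (np.int64(-68), np.int64(115), np.int64(185)), (np.int64(-68), np.int64(113), np.int64(185)), (np.int64(-68), np.int64(111), np.int64(182)), (np.int64(-66), np.int64(107), np.int64(178)), (np.int64(-69), np.int64(107), np.int64(180))]
245 [(np.int64(-85), np.int64(131), np.int64(209)), (np.int64(-67), np.int64(119), np.int64(186)), (np.int64(-66), np.int64(116), np.int64(183)), (np.int64(-68), np.int64(115), np.int64(183)), (np.int64(-66), np.int64(112), np.int64(179)), (np.int64(-69), np.int64(112), np.int64(181)), (np.int64(-67), np.int64(109), np.int64(177)), (np.
[... 3152 characters left out ...]
(-92), np.int64(137), np.int64(195)), (np.int64(-67), np.int64(121), np.int64(161)), (np.int64(-68), np.int64(120), np.int64(161)), (np.int64(-68), np.int64(117), np.int64(159)), (np.int64(-68), np.int64(116), np.int64(158)), (np.int64(-69), np.int64(114), np.int64(156)), (np.int64(-66), np.int64(110), np.int64(151))]
255 [(np.int64(-91), np.int64(139), np.int64(193)), (np.int64(-78), np.int64(130), np.int64(175)), (np.int64(-67), np.int64(121), np.int64(158)), (np.int64(-68), np.int64(120), np.int64(158)), (np.int64(-68), np.int64(118), np.int64(157)), (np.int64(-67), np.int64(115), np.int64(153)), (np.int64(-67), np.int64(113), np.int64(151)), (np.int64(-69), np.int64(112), np.int64(152))]
```

View pics/z1.png

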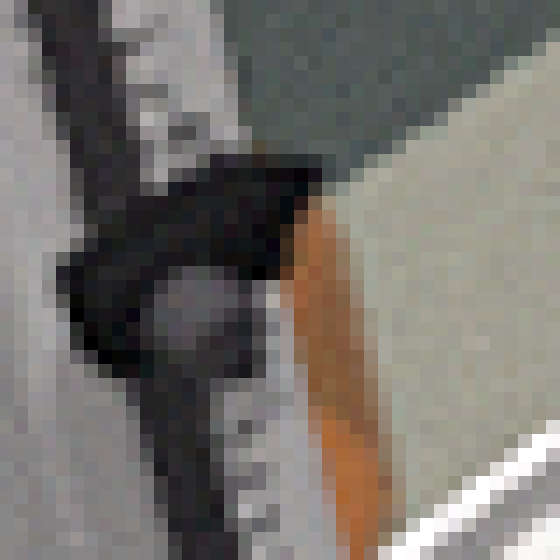

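View pics/z2.png

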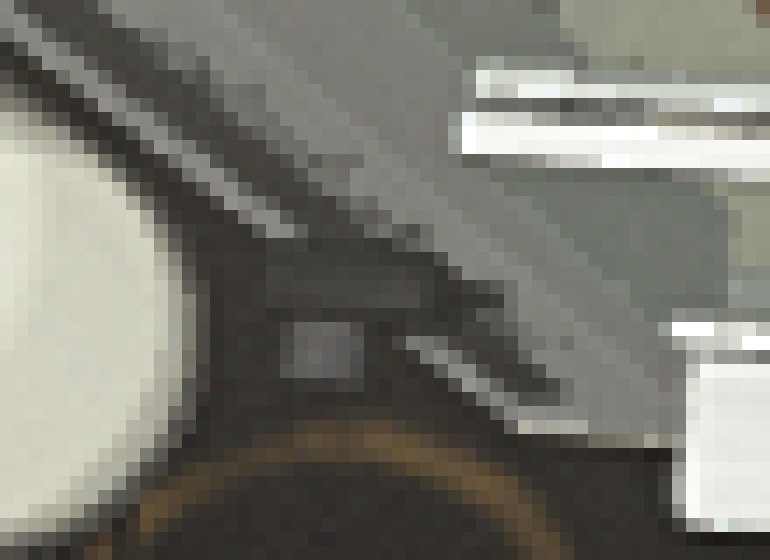

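Request:
{"api": "jog_arm", "payload": {"steps": [[[0.0036,0.0001,-0.0031,0,0,0,0],[0.0036,0.0001,-0.0031,0,0,0,0],[0.0036,0.0001,-0.0031,0,0,0,0],[0.0027,0.0001,-0.0023,0,0,0,0],[0,0,0,0,0,0,0],[0,0,0,0,0,0,0]]]}}

```text
time_s: 14.6
position: [0.5425, 0.1399, 0.1729]
tool_rot: [0.896, -0.145, 0.412, 0.078]
wrist_force: [-0.3, 0.2, -0.3]
finger_gap: -0.0
```

```bash
python3 - <<'E'
from h import *
from cell import imaging
o,R=st()
print('fwd10',R.T@(.01*ex),'up10',R.T@[0,0,.01],'right10',R.T@(-.01*ey))
for n in('scene','top'):
    f=imaging.grab_frame(n); np.savez(f'pics/{n}11.npz',**f)
    C=E(cloud(f))
    m=(C[...,2]>.17)&(C[...,2]<.25)&(C[...,0]<-.08)&(C[...,0]>-.1)&(abs(C[...,1]-.08)<.03)
    print(n,'lip top',np.percentile(C[m],[10,50,90],axis=0).round(4),m.sum())
    m=(C[...,0]<.05)&(C[...,0]>-.07)&(abs(C[...,1])<.16)&(C[...,2]>.42)&(C[...,2]<.44)
    print('roof',np.median(C[m][:,2]),m.sum())
    m=(C[...,0]<-.11)&(C[...,0]>-.2)&(abs(C[...,1]-.05)<.05)&(abs(C[...,2])<.02)
    print('bench',np.median(C[m][:,2]),m.sum())
    cv2.imwrite(f'pics/{n}11z.png',cv2.resize(f['pixels'][(slice(215,275) if n=='scene' else slice(150,210)),150:230,::-1],None,fx=10,fy=10,interpolation=cv2.INTER_CUBIC))
E
```

```text
t 14.6 q [ 0.393  0.218 -1.008 -0.369 -0.54  -2.634] F [-0.3  0.2 -0.3]
pos [0.5425 0.1399 0.1729] E [-0.1    -0.0004  0.1729] tx [ 0.619 -0.195  0.761] tz [ 0.716 -0.26  -0.648]
fwd10 [ 0.00634349 -0.00232424  0.00737279] up10 [ 0.00761186  0.00021371 -0.00648181] right10 [0.00134897 0.0097238  0.00190475]
scene lip top [[-0.0981  0.0561  0.2014]
 [-0.0903  0.0808  0.2027]
 [-0.0824  0.1041  0.204 ]] 250
roof 0.43204475667565 6193
bench 0.0019077339569204552 1626
top lip top [[-0.0978  0.0563  0.1983]
 [-0.0897  0.0801  0.2009]
 [-0.0821  0.1039  0.2037]] 226
roof 0.43018640998830815 10343
bench 9.086493354236528e-05 128
```

View pics/scene11z.png

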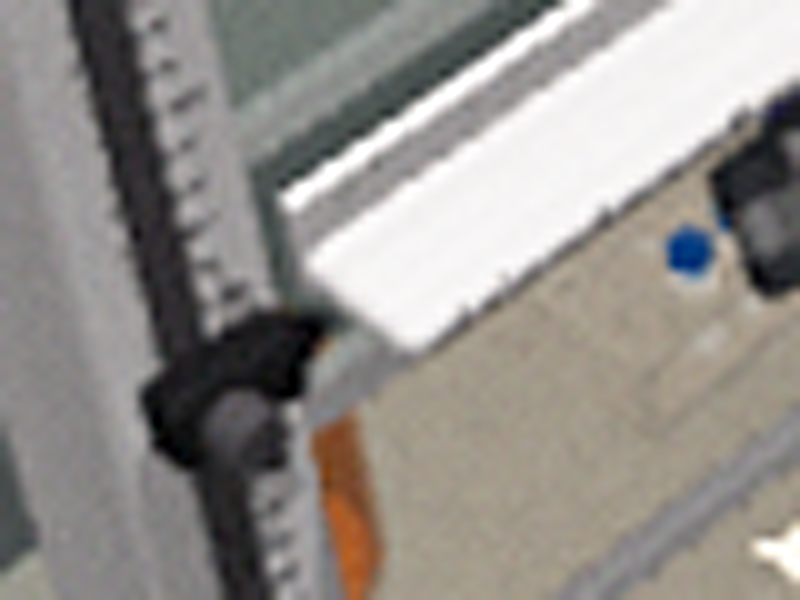

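```bash
python3 - <<'E'
from h import *
for n in ('scene11','top11'):
    f=ld(n); print(n)
    for z in (.191,.196,.201): print('corner front-left z',z,pj(f,W([-.105,.122,z])).round(1),'back-left(pane)',pj(f,W([-.07,.122,z])).round(1))
    for z in (.196,.198,.200,.202): print('tip',z,pj(f,W([-.086,.124,z])).round(2))
a=cv2.imread('pics/top11z.png')
E
```

```text
scene11
corner front-left z 0.191 [[190.4 254.5]] back-left(pane) [[178.3 244.8]]
corner front-left z 0.196 [[190.  252.7]] back-left(pane) [[177.9 243. ]]
corner front-left z 0.201 [[189.6 250.9]] back-left(pane) [[177.4 241.2]]
tip 0.196 [[182.48 248.01]]
tip 0.198 [[182.32 247.29]]
tip 0.2 [[182.16 246.58]]
tip 0.202 [[182.   245.86]]
top11
corner front-left z 0.191 [[187.3 199.1]] back-left(pane) [[189. 184.]]
corner front-left z 0.196 [[186.8 198.7]] back-left(pane) [[188.5 183.6]]
corner front-left z 0.201 [[186.3 198.3]] back-left(pane) [[188.  183.1]]
tip 0.196 [[186.84 190.4 ]]
tip 0.198 [[186.64 190.23]]
tip 0.2 [[186.44 190.06]]
tip 0.202 [[186.25 189.89]]
```

View pics/top11z.png

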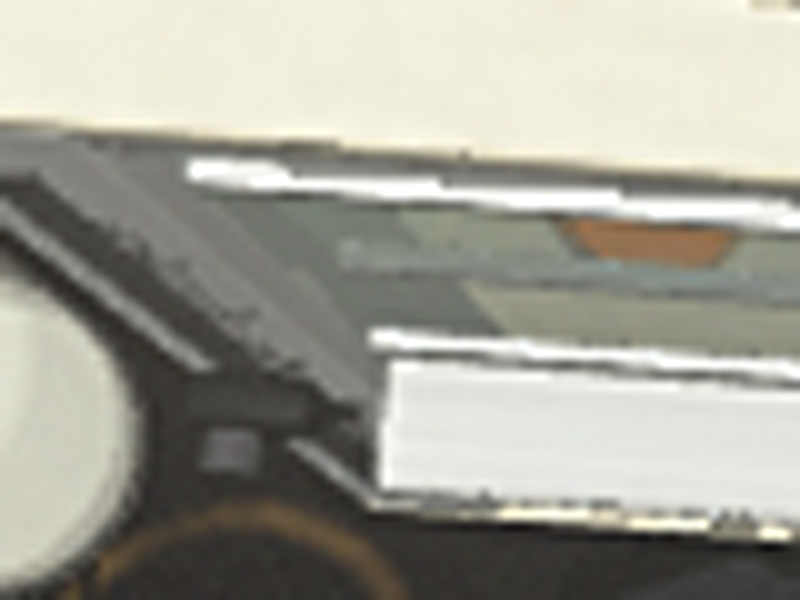

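Correcting for the scene camera's +2 mm z bias, the lip is at about 196 mm and the tip at about 198–200 mm. I'll back off and look at both closely with the wrist camera.

Request:
{"api": "jog_arm", "payload": {"steps": [[[-0.006,0,0.005,0,0,0,0],[-0.019,0.007,-0.022,0,0,0,0],[-0.019,0.007,-0.022,0,0,0,0],[0.005,-0.03,-0.011,0,0,0,0],[0.005,-0.03,-0.011,0,0,0,0],[0,-0.03,-0.006,0,0,0,0],[0,0,0,0.106,0,-0.091,0],[0,0,0,0.091,0,-0.078,0],[0,0,0,0,0.12,0,0],[0,0,0,0,0,0,0]]]}}

```text
time_s: 15.7
position: [0.4968, 0.2349, 0.1851]
tool_rot: [0.889, -0.026, 0.457, 0.027]
wrist_force: [0.2, -0.3, -0.2]
finger_gap: 0.0
```

```bash
cat >> h.py <<'E'
def wcloud(f,o):
    z=f['range_z']; v,u=np.mgrid[:z.shape[0],:z.shape[1]]
    p=np.stack([u,v,np.ones_like(u)],-1)@np.linalg.inv(f['K']).T*z[...,None]
    T=f['T_tool_cam']; p=p@T[:3,:3].T+T[:3,3]
    return p@Rn.from_quat(o['tool_rot']).as_matrix().T+o['position']
E
python3 - <<'E'
from h import *
from cell import imaging
o,R=st()
f=imaging.grab_frame('wrist'); cv2.imwrite('pics/w12.png',f['pixels'][:,:,::-1]); np.savez('pics/w12.npz',**f,position=o['position'],tool_rot=o['tool_rot'])
E
```

```text
t 15.7 q [ 0.578  0.206 -1.125 -0.593 -0.526 -2.743] F [ 0.2 -0.3 -0.2]
pos [0.4968 0.2349 0.1851] E [-0.1546  0.0899  0.1851] tx [ 0.581 -0.021  0.814] tz [ 0.811 -0.071 -0.581]
```

View pics/w12.png

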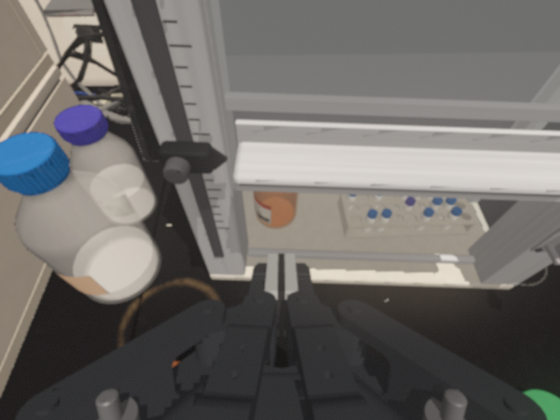

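The wrist view shows the pointer tip clearly at (226,157). The lip's left end is at (237,150–188), with the dark edge line at about row 186.

```bash
python3 - <<'E'
from h import *
d=ld('w12'); C=E(wcloud(d,d))*1000
cv2.imwrite('pics/w12z.png',cv2.resize(d['pixels'][125:205,150:260,::-1],None,fx=7,fy=7,interpolation=cv2.INTER_CUBIC))
for v in range(150,165,2): print(v,[tuple(int(q) for q in C[v,u].round()) for u in range(206,230,3)])
print('lip col 260')
for v in range(140,196,2): print(v,C[v,260].round(1),C[v,340].round(1))
m=(abs(C[...,0]+90)<8)&(abs(C[...,1]-70)<40)&(abs(C[...,2]-200)<12); print('lip top',np.median(C[m],0),m.sum())
m=(abs(C[...,0]+86)<8)&(abs(C[...,1]-148)<20)&(abs(C[...,2]-200)<15); print('clamp',np.percentile(C[m],[2,50,98],axis=0).round(1))
m=(C[...,0]<-110)&(abs(C[...,2])<12)&(C[...,0]>-180)
print('bench',np.median(C[m],0),m.sum())
E
```

```text
150 [(-88, 133, 207), (-89, 131, 208), (-87, 130, 206), (-84, 129, 204), (-77, 129, 197), (-76, 128, 196), (-74, 126, 195), (-68, 126, 189)]
152 [(-89, 133, 207), (-88, 132, 206), (-87, 130, 205), (-87, 129, 205), (-85, 127, 203), (-77, 128, 195), (-74, 127, 193), (-67, 126, 186)]
154 [(-217, 90, 327), (-88, 132, 204), (-87, 130, 204), (-87, 129, 204), (-86, 127, 203), (-84, 126, 201), (-74, 127, 191), (-67, 126, 185)]
156 [(-91, 133, 205), (-90, 132, 204), (-86, 131, 201), (-86, 129, 201), (-87, 127, 202), (-86, 126, 201), (-85, 124, 200), (-69, 126, 185)]
158 [(-91, 133, 204), (-90, 132, 203), (-88, 131, 201), (-86, 129, 199), (-86, 128, 200), (-87, 126, 201), (-87, 124, 200), (-70, 126, 184)]
160 [(-91, 134, 202), (-90, 132, 201), (-87, 131, 199), (-87, 129, 199), (-87, 128, 199), (-88, 126, 199), (-87, 124, 199), (-71, 126, 183)]
162 [(-90, 134, 200), (-90, 132, 200), (-88, 131, 198), (-87, 130, 197), (-87, 128, 197), (-87, 126, 197), (-76, 127, 186), (-72, 126, 182)]
164 [(-91, 134, 199), (-90, 132, 198), (-89, 131, 197), (-87, 130, 195), (-87, 128, 196), (-88, 126, 196), (-76, 
[... 781 characters left out ...]
200.5]
174 [-99.1 101.9 200.7] [-96.8  56.4 200.5]
176 [-99.6 101.9 199.6] [-98.7  56.6 200.8]
178 [-101.2  101.8  199.6] [-99.4  56.6 200. ]
180 [-102.   101.7  198.8] [-99.9  56.4 198.9]
182 [-102.   101.8  197.2] [-102.    56.7  199.5]
184 [-103.   101.7  196.6] [-102.1   56.4  197.9]
186 [-102.9  101.8  194.7] [-102.8   56.3  197. ]
188 [-69.2 105.3 153.4] [-103.3   56.2  195.9]
190 [-69.  105.4 150.8] [-68.5  45.4 153.4]
192 [ -9.  111.8  76.1] [-68.5  45.  151.1]
194 [ -9.6 111.8  73.4] [27.6 15.3 33.5]
lip top [-90.38480986  70.12286958 200.8010402 ] 2694
clamp [[-93.1 129.1 192.4]
 [-88.9 143.2 206.5]
 [-78.5 159.4 213.5]]
bench [-1.39140951e+02  1.72822845e+02 -1.11522780e-01] 16462
```

View pics/w12z.png

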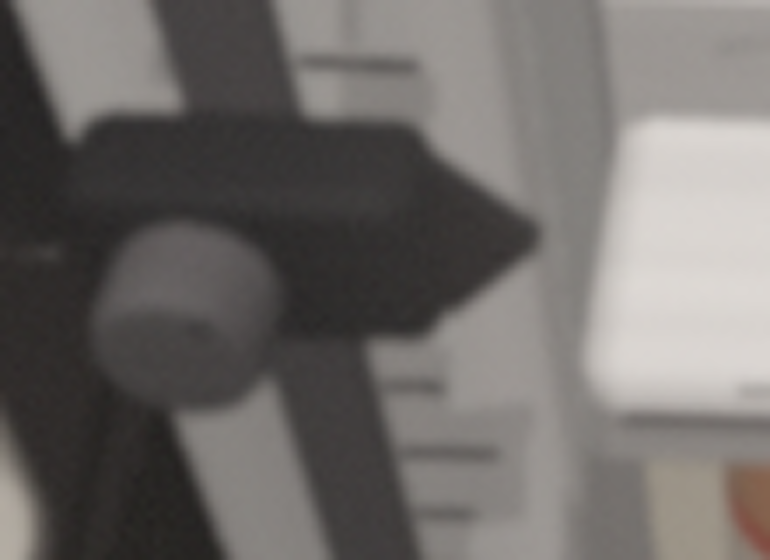

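Both cameras put the lip middle at 195.8 mm, and the wrist view puts the tip at about 199.8 mm. The lip needs another 4 mm, so I'll go back under it.

```bash
python3 - <<'E'
from h import *
o,R=st()
print(R.T@(W([-.152,.03,.158])[0]-o['position']))
print('fwd10',R.T@(.01*ex),'up10',R.T@[0,0,.01],'right10',R.T@(-.01*ey))
E
```

```text
t 15.75 q [ 0.579  0.205 -1.121 -0.584 -0.526 -2.742] F [-0.6 -0.3 -1.4]
pos [0.4967 0.2352 0.1845] E [-0.1546  0.0901  0.1845] tx [ 0.584 -0.02   0.811] tz [ 0.808 -0.071 -0.584]
[-0.02212467  0.05944485  0.01726695]
fwd10 [0.00583634 0.00025966 0.00811602] up10 [ 0.00811222  0.00025578 -0.00584179] right10 [-3.59283608e-04  9.99335531e-03 -6.13594524e-05]
```

Request:
{"api": "jog_arm", "payload": {"steps": [[[-0.011,0.02,0.009,0,0,0,0],[-0.011,0.02,0.009,0,0,0,0],[0,0.02,0,0,0,0,0],[0,0,0,0,0,0,0]]]}}

```text
time_s: 16.15
position: [0.4954, 0.1737, 0.1583]
tool_rot: [0.89, -0.026, 0.455, 0.027]
wrist_force: [-0.0, -0.1, 0.1]
finger_gap: -0.0007
```

```bash
python3 - <<'E'
from h import *
o,R=st()
print(R.T@(W([-.101,.03,.160])[0]-o['position']))
E
```

```text
t 16.15 q [ 0.42   0.259 -1.258 -0.827 -0.408 -2.856] F [-0.  -0.1  0.1]
pos [0.4954 0.1737 0.1583] E [-0.1501  0.0288  0.1583] tx [ 0.584 -0.022  0.811] tz [ 0.808 -0.073 -0.584]
[ 3.00753217e-02 -3.68777141e-05  3.88541230e-02]
```

Request:
{"api": "jog_arm", "payload": {"steps": [[[0.01,0,0.013,0,0,0,0],[0.01,0,0.013,0,0,0,0],[0.01,0,0.013,0,0,0,0],[0,0,0,0,0,0,0],[0,0,0,0,0,0,0]]]}}

```text
time_s: 16.65
position: [0.5461, 0.1726, 0.1623]
tool_rot: [0.888, -0.026, 0.458, 0.026]
wrist_force: [-0.6, -0.8, -0.3]
finger_gap: -0.0001
```

```bash
python3 - <<'E'
from h import *
o,R=st()
print('up10',R.T@[0,0,.01])
E
```

```text
t 16.65 q [ 0.358  0.294 -1.168 -0.795 -0.357 -2.9  ] F [-0.6 -0.8 -0.3]
pos [0.5461 0.1726 0.1623] E [-0.0995  0.0325  0.1623] tx [ 0.58  -0.022  0.815] tz [ 0.812 -0.069 -0.58 ]
up10 [ 0.00814581  0.00022157 -0.00579627]
```

Request:
{"api": "jog_arm", "payload": {"steps": [[[0.004,0,-0.0029,0,0,0,0],[0.0033,0,-0.0023,0,0,0,0],[0.0008,0,-0.0006,0,0,0,0],[0.0008,0,-0.0006,0,0,0,0],[0,0,0,0,0,0,0]]]}}

```text
time_s: 17.15
position: [0.5449, 0.1726, 0.1732]
tool_rot: [0.888, -0.026, 0.458, 0.026]
wrist_force: [-0.4, -0.3, 0.6]
finger_gap: -0.0002
```

```bash
cat > lip.py <<'E'
from h import *
from cell import imaging
o,R=st()
for n in('scene','top'):
    f=imaging.grab_frame(n); C=E(cloud(f))
    m=(C[...,2]>.18)&(C[...,2]<.25)&(C[...,0]<-.08)&(C[...,0]>-.1)&(abs(C[...,1]-.08)<.03)
    print(n,'lip top',np.median(C[m],axis=0).round(4),m.sum())
E
python3 lip.py
```

```text
t 17.15 q [ 0.359  0.256 -1.16  -0.748 -0.358 -2.9  ] F [-0.4 -0.3  0.6]
pos [0.5449 0.1726 0.1732] E [-0.1007  0.0324  0.1732] tx [ 0.58  -0.022  0.814] tz [ 0.812 -0.069 -0.58 ]
scene lip top [-0.0902  0.0806  0.2028] 255
top lip top [-0.0901  0.0801  0.201 ] 231
```

Request:
{"api": "jog_arm", "payload": {"steps": [[[0.0008,0,-0.0006,0,0,0,0],[0.0008,0,-0.0006,0,0,0,0],[0.0008,0,-0.0006,0,0,0,0],[0.0008,0,-0.0006,0,0,0,0],[0,0,0,0,0,0,0]]]}}

```text
time_s: 17.75
position: [0.5444, 0.1724, 0.1762]
tool_rot: [0.889, -0.025, 0.457, 0.026]
wrist_force: [-0.5, 0.5, -3.0]
finger_gap: 0.0
```

```bash
python3 lip.py
```

```text
t 17.75 q [ 0.359  0.243 -1.156 -0.73  -0.357 -2.9  ] F [-0.5  0.5 -3. ]
pos [0.5444 0.1724 0.1762] E [-0.1013  0.0322  0.1762] tx [ 0.582 -0.021  0.813] tz [ 0.811 -0.07  -0.581]
scene lip top [-0.0904  0.0821  0.2028] 254
top lip top [-0.0897  0.0797  0.2008] 232
```

Request:
{"api": "jog_arm", "payload": {"steps": [[[0.0008,0,-0.0006,0,0,0,0],[0.0008,0,-0.0006,0,0,0,0],[0.0008,0,-0.0006,0,0,0,0],[0.0008,0,-0.0006,0,0,0,0],[0,0,0,0,0,0,0]]]}}

```text
time_s: 18.35
position: [0.5446, 0.1725, 0.1808]
tool_rot: [0.889, -0.026, 0.457, 0.026]
wrist_force: [-2.6, 0.3, -2.6]
finger_gap: 0.0001
```

```bash
python3 lip.py
```

```text
t 18.35 q [ 0.359  0.23  -1.152 -0.713 -0.358 -2.9  ] F [-2.6  0.3 -2.6]
pos [0.5446 0.1725 0.1808] E [-0.101   0.0322  0.1808] tx [ 0.58  -0.022  0.814] tz [ 0.811 -0.07  -0.58 ]
scene lip top [-0.0908  0.0809  0.2073] 254
top lip top [-0.0902  0.08    0.2056] 231
```

The lip middle is now at about 200.2 mm. I'll withdraw straight down and back, then check with the wrist camera.

Request:
{"api": "jog_arm", "payload": {"steps": [[[-0.004,0,0.003,0,0,0,0],[-0.006,0,0.004,0,0,0,0],[-0.015,0,-0.02,0,0,0,0],[-0.015,0,-0.021,0,0,0,0],[0.005,-0.029,-0.004,0,0,0,0],[0.008,-0.029,-0.006,0,0,0,0],[0,0,0,0,0,0,0],[0,0,0,0,0,0,0]]]}}

```text
time_s: 19.25
position: [0.4984, 0.2352, 0.1841]
tool_rot: [0.888, -0.026, 0.459, 0.025]
wrist_force: [-0.0, 0.6, -0.5]
finger_gap: -0.0003
```

```bash
python3 - <<'E'
from h import *
from cell import imaging
o,R=st()
d=imaging.grab_frame('wrist'); C=E(wcloud(d,o))*1000
cv2.imwrite('pics/w13.png',d['pixels'][:,:,::-1])
m=(abs(C[...,0]+90)<8)&(abs(C[...,1]-70)<40)&(abs(C[...,2]-205)<8); print('lip top',np.median(C[m],0),m.sum())
m=(abs(C[...,0]+90)<8)&(abs(C[...,1]-107)<8)&(abs(C[...,2]-205)<8); print('lip top left',np.median(C[m],0),m.sum())
# tip: rightmost pointer points
m=(C[...,0]<-83)&(C[...,0]>-95)&(C[...,1]>122.5)&(C[...,1]<126.5)&(abs(C[...,2]-200)<8); print('tip',np.median(C[m],0),C[m][:,2].min(),C[m][:,2].max(),m.sum())
m=(C[...,0]<-110)&(abs(C[...,2])<12)&(C[...,0]>-180); print('bench',np.median(C[m],0)[2])
for n in('scene','top'):
    f=imaging.grab_frame(n); cv2.imwrite(f'pics/{n}13.png',f['pixels'][:,:,::-1]); np.savez(f'pics/{n}13.npz',**f)
E
```

```text
t 19.25 q [ 0.576  0.212 -1.128 -0.609 -0.523 -2.746] F [-0.   0.6 -0.5]
pos [0.4984 0.2352 0.1841] E [-0.153   0.0903  0.1841] tx [ 0.578 -0.022  0.816] tz [ 0.813 -0.068 -0.578]
lip top [-90.35088588  69.99287202 205.46734029] 2818
lip top left [-90.47110753 106.94377799 205.4767765 ] 553
tip [-86.52539153 125.12195497 199.51169033] 195.65901796539765 203.02707585838905 57
bench -0.1095781834306725
```

View pics/w13.png

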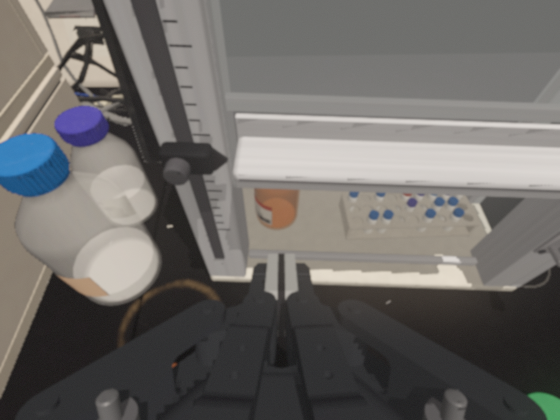

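View pics/top13.png

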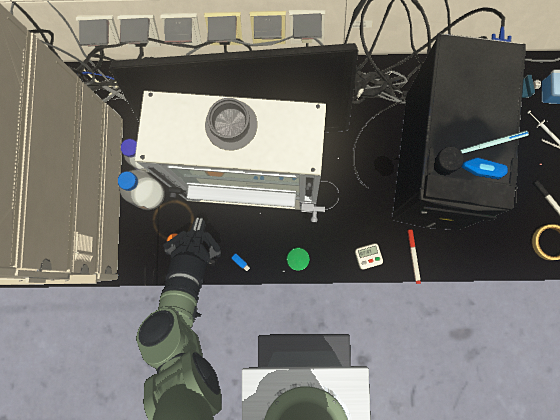

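The lip middle is at 200.5 mm and the tip at about 199.5–199.8 mm. The pointer, bolt and bench items sit at the same pixels as before, and the robot touches nothing.

```bash
python3 -c "
from cell import workorder
print(workorder.sign_off())"
```

```text
the job is handed in; nothing more can be done
None
```

I pushed the sash bolt out first, then raised the sash from beneath its lip to the pointer, and handed the job in at about 19.4 s. The fingers stayed shut throughout and gripped nothing.

- **Bolt:** pushed outward by its knob at about 2 N. The pictures show its bar clear of the lip's right end, and the lip passed freely. I did not measure the bolt travel directly; I put it at roughly 30 mm from the push.
- **Sash:** pushed up with readings of about 3 N vertically and at most about 5 N on any axis. A close look after the first lift showed it about 4 mm low, so I went back under the lip and raised it the rest.
- **Last check, fingers withdrawn:** the wrist camera put the lip's middle at 200.5 mm and the pointer tip at about 199.5–199.8 mm. The lip is therefore level to about 1 mm, possibly that much high; I left it there.
- **Disagreement between cameras:** the scene camera read about 2 mm high on the bench and the enclosure roof. With that offset removed, it agreed with the top camera on the lip.
- **Bench and pointer:** in the last pictures the pointer, tin, timer, memory stick and marker were where they started. The small pot and the clip were mostly hidden under the arm in the last top view, so I could not check those two, but the gripper stayed well above them.

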